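# Loosen the lock of a shoe-last gauge and free the last

## Robot

A 6-joint arm with a two-finger parallel gripper is mounted at the origin on the work surface. World frame = base frame: x ahead of the robot, y to its left, z up, the work surface at z = 0. Lengths are in m, angles in rad, forces in N, time in s.
With the tool pointing down it reaches from about 0.4 to 0.825 m from the base axis. Payload 7 kg.
Tool frame: the origin (TCP) lies on the centre line of the jaws, within the pads' length; the fingertips stand 22 mm ahead of it and the grasp point (between the pads) lies 3 mm ahead of it (arm.tcp_to_tips is the distance from the TCP to the fingertips, in m); z points along the fingers, y is the line along which they close (so a half turn about z gives the same grasp; the last joint's range is limited). The gripper opens to 88 mm and grips with 3 to 60 N. Pads are 19 mm wide; open, the fingers measure 130 mm over their backs; the gripper's body (78 mm by 193 mm) begins 47 mm behind the grasp point.
Start: joints at [-0.968, 0.359, 0.012, 0, -1.224, -0.288], TCP at [0.209, -0.642, 0.215] pointing down, gripper open.
Joint ranges: [-3.07, 3.07], [-1.43, 2.12], [-1.02, 1.25], [-3.03, 1.67], [-3.05, -0], [-3.03, 3.03]. Speed limits (rad/s): [2.39, 2.39, 3.01, 3.14, 3.14, 3.14].

## Interface

Orientations are given as [roll, pitch, yaw] about the fixed x, y, z axes, in that order (R = Rz(yaw) Ry(pitch) Rx(roll)).
In Python, from station import arm gives the robot as it stands.
- The arm moves only by the tool jog_arm, never from a script. Its argument "targets" is a list of rows, each an object of numbers: "dx", "dy", "dz": the shift along the tool's x, y, z in mm; "rx", "ry", "rz": the turn, a rotation vector about the tool's x, y, z in rad; "gripper": the closure, from 0 (fully open) to 1 (shut). In form: [{"dx": .., "dy": .., "dz": .., "rx": .., "ry": .., "rz": .., "gripper": ..}, ...]. A call has exactly 8 rows; each row is the pose to reach, as a shift and turn from the pose commanded when the call began, along the tool's axes at that moment; what a row does not reach only later rows make up. A row lasts 1/12 s, in which the tool goes at most 41.7 mm and 7.16 degrees, less where a joint would pass 70% of its speed; a pose out of reach is approached as far as the arm can. A call with a gripper value outside its range is refused whole. The fingers move at their own pace and stop on an object; "force" is the grip in N (left out, the last holds). Time passes only in rows, so rows that repeat a pose let the fingers close, or fill a call up. It gives the time, the measured TCP pose, the force, the opening and the grip force at its end, in the units of the state.
- arm.get_state(): the state, without advancing time (a new reading comes with each control period).
- arm.grab_frame(name): name is "scene" or "top" or "wrist"; returns a dict with "frame" (420x560x3 uint8, red, green, blue), "z_map" (420x560 float32, m along the optical axis (not along the pixel's ray), 0 where there is no reading), "fx", "fy", "cx", "cy" (pixels), "distortion" ([k1, k2, p1, p2, k3] as OpenCV has them; the pictures are not rectified), "view" (4x4, takes a point from world to camera coordinates). Camera axes: x right, y down, z forward; pixel columns grow to the right and rows downward; lengths in m; the calibration is good to about 2 mm. A picture is of the moment at which its call begins.
- arm.job_done(): hands the job in; it is judged then, once.
The state is a dict: "t": time; "q": joint angles; "qd": joint speeds; "joint_efforts": joint torques, N m; "eef_pos": TCP position; "ee_rot": TCP orientation; "force": force on the tool from outside, world axes, zero at the start; "moment": the same for the moment, N m; "width": finger opening in m; "gripper_force": force on a finger pad.
Only numpy, scipy, OpenCV 4.12 (cv2) and the standard library are available. Lean on these libraries where they do the work, as an engineer would, in place of code of your own. Each camera call takes 0.05 s, during which the arm holds its last target. There are 200 camera calls.

## Task

The big dark knurled locking ring on the shoe-last gauge has been backed off by less than one turn from tight: roll a fingertip along its rim to loosen it anticlockwise (seen from above) until its white mark has gone past the red pointer on the cap once and stands at the pointer for the second time, and leave it there. Then push the orange fin of the sliding toe stop with a fingertip away from the ring until the stop is fully home at the far end of its track, so that the cream last is free. Pinch and lift nothing, and leave the last and everything else on the table where it is.

Things in the scene. Friction and masses are not known exactly. Their poses are not given: they have to be found in the camera images.
- gauge: Shoe-last length gauge, fixed to the table: aluminium bed 290 mm (its x) by 480 mm (its y), 12 mm thick; origin at the centre of its underside, on the table, z up. In its frame the ring's axis is at (-60, -130) mm; the toe stop's track runs along +y at x = -60 mm from there to an end block at y = 217 mm; the cream last lies along y at x = 90 mm, toe to +y, reaching to x = 35 mm.
- ring_top (a point): Centre of the top of the knurled locking ring, 86 mm above the table, on its upright axis. Dark steel disc, 62 to 86 mm above the table, 107 mm over 24 round ridges 3 mm high: too big to grasp. A fixed white cap, 42 mm across, stands 7 mm above its middle with a red pointer along the gauge's -x. Under it only a column (48 mm) and rod: a fingertip can go all round the rim.
- ring_mark (a point): The outer end of the white radial mark on the ring's top face, 50 mm from the ring's axis; it turns with the ring.
- ring (a joint): Turn of the ring in rad: 0 = tight, white mark at the red pointer; grows anticlockwise seen from above (loosening); 6.28 = mark at the pointer for the first time, 12.57 = for the second (wanted). Ends at 0 and 18.8. Starts between 0.6 and 4.5, turns with about 0.05 N m of friction, stays where it is left.
- stop_fin (a point): Centre of the top of the orange fin on the sliding toe stop, 80 mm above the table. The fin is an upright plate 30 mm (gauge x) by 14 mm (gauge y), 32 to 80 mm above the table, on a low blue block 36 mm long; on its +x side, 16 to 38 mm high, a blue arm reaches 190 mm across in front of the last's toe. Push its -y face along the gauge's +y.
- stop (a joint): Travel of the toe stop along the gauge's +y in m: 0 = next to the last, 0.080 = fully home against the end block. It starts between 0 and 0.02, drags with about 2 N, and stays where it is left. Nothing but this drag holds it while the ring is tight.
- cream_last: Cream shoe last (foot form), 250 mm long, 88 mm wide, 100 mm high at the heel, 0.5 kg, lying loose on the gauge's bed; origin under the back of its heel, toe along its +y. Stays where it is.
- tack_jar: Small glass jar 42 mm across, 55 mm high, loose on the gauge's bed near its far left corner; origin at its underside. Stays where it is.
- yellow_last_a: Yellow shoe last, 250 mm long, 88 mm wide, 100 mm high, loose on the table to the robot's left; origin under its heel, toe along its +y. Stays where it is.
- yellow_last_b: Second yellow shoe last, same as the first.
- water_bottle: Clear water bottle, 66 mm across, 190 mm high, loose on the table; origin at its underside. Stays where it is.
- hammer: Hammer lying to the right of the gauge, handle along its -x; origin under its middle. Stays where it is.
- tape_roll: Black roll of tape lying flat, 90 mm across, 20 mm high; origin at its underside. Stays where it is.
- pot: White ceramic pot 90 mm across, 100 mm high, on the table to the robot's right; origin at its underside. Stays where it is.

How it is judged:
On the way, in this order (a step that is already met when the one before it is completed fails the run):
1. the ring stands still with its white mark at the red pointer for the second time (value of joint ring between 12.216 and 12.916 rad and velocity of joint ring between -0.1 and 0.1 rad/s), for 0.3 s.
2. then the toe stop is pushed fully home, the ring left where it was set (value of joint stop above 0.073 m and value of joint ring between 12.216 and 12.916 rad), for 0.2 s.
At the end, for the whole second after the job is handed in: The locking ring rests at 12.57 rad within 0.35 rad (20 degrees), the toe stop is within 7 mm of the end of its 80 mm travel, and the cream last lies still within 15 mm of where it was (all of step 2 and velocity of joint ring between -0.1 and 0.1 rad/s and distance of cream_last from where it was at the start of the episode below 0.015 m and linear speed of cream_last below 0.02 m/s); the robot touches nothing.
It fails at once if the cream last is pushed away or lifted (distance of cream_last from where it was at the start of the episode above 0.02 m or height (world z) of cream_last above 0.022 m).
It fails at once if another thing on the table is moved by more than 25 mm or lifted (distance of any of yellow_last_a, yellow_last_b, water_bottle, hammer, tape_roll, pot, tack_jar from where it was at the start of the episode above 0.025 m).
It also fails if it takes over 72 s, if anything falls off the work surface, if the arm or the gripper's body presses on something with over 40 N, if the wrist force passes 120 N, or if a joint passes its speed limit or range.

## Working session

There is one attempt and no reset: what is moved stays moved. The work goes in short steps, Python scripts to look and compute and a tool call to move; the robot and the scene stay as the last step left them, time stands still between calls to the robot, and variables do not carry over. Pictures are saved under pics/ and viewed, at most 10 in all, crops included, and the job is handed in when it is done.

Besides the shell and the picture viewer there is one more tool, called as name(argument=value, ...), one argument or row to a line, values as JSON. jog_arm: Moves the arm, as the interface text tells. Its arguments: {"type":"object","properties":{"targets":{"type":"array","items":{"type":"object","properties":{"dx":{"type":"number"},"dy":{"type":"number"},"dz":{"type":"number"},"rx":{"type":"number"},"ry":{"type":"number"},"rz":{"type":"number"},"gripper":{"type":"number"}}}},"force":{"type":"number"}},"required":["targets"]}

```bash
ls; mkdir -p pics; python3 - <<'E'
from station import arm
import cv2
s=arm.get_state();print(s)
for n in("scene","top"):
    f=arm.grab_frame(n);cv2.imwrite(f"pics/{n}0.png",f["frame"][:,:,::-1])
    print(n,f["fx"],f["fy"],f["cx"],f["cy"],f["distortion"],f["view"])
E
```

```text
pics
{'t': 0.0, 'q': array([-9.67901824e-01,  3.59420643e-01,  1.10696137e-02, -3.70890397e-04,
       -1.22412655e+00, -2.88094586e-01]), 'qd': array([-6.90488340e-04,  2.13944281e-04,  1.44846549e-04, -7.99563216e-05,
       -4.03476223e-05,  1.42325853e-04]), 'joint_efforts': array([-5.38078948e-04, -5.82715917e+01,  2.93045139e+01,  6.99713096e+00,
        6.86232830e-03, -1.04515620e-04]), 'eef_pos': array([ 0.20881148, -0.64134562,  0.21390183]), 'ee_rot': array([ 3.13988162e+00, -1.43445807e-04, -2.82691892e+00]), 'force': array([-0.06306247, -0.29268297, -0.45395117]), 'moment': array([-0.04029178,  0.02899412, -0.05036461]), 'gripper_force': 0.0, 'width': 0.08774232937919954}
scene 476.29213173159195 476.29213173159195 279.9097124920872 208.50892391418444 [-0.04877386  0.          0.          0.          0.        ] [[ 0.30135013  0.95343481 -0.01225418 -0.15610823]
 [ 0.73120654 -0.23932116 -0.6387976  -0.34857488]
 [-0.61198455  0.18354141 -0.76927723  1.82128934]
 [ 0.          0.          0.          1.        ]]
top 398.5569062886876 398.5569062886876 275.4178775407823 214.28967399303355 [-0.08739929  0.          0.          0.          0.        ] [[-0.02756455 -0.99928687  0.02580609 -0.00194006]
 [-0.99808942  0.02608509 -0.05600969  0.58867407]
 [ 0.05529659 -0.02730067 -0.99809667  1.39596683]
 [ 0.          0.          0.          1.        ]]
```

View pics/top0.png

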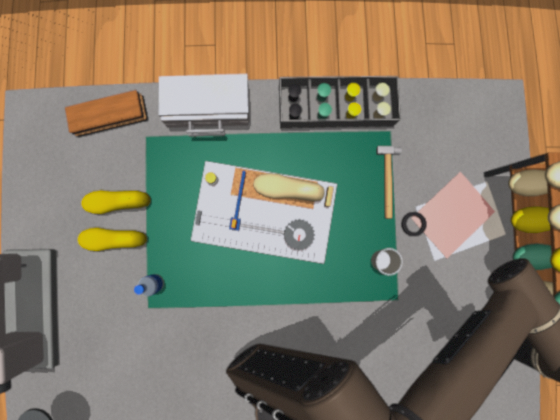

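View pics/scene0.png

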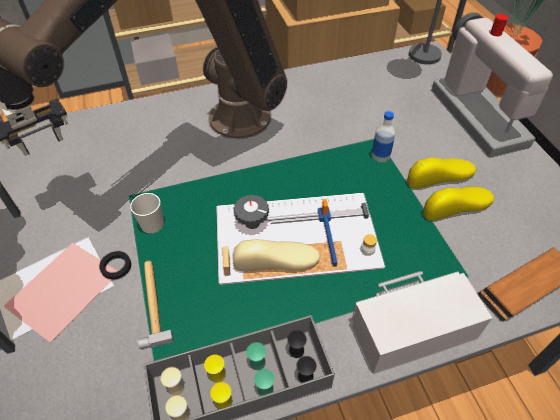

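The top view shows the ring at about (299,235), its mark toward the upper left, the orange fin at (234,224) and the last at (288,187). The scene view shows the ring at (251,208) and the fin at (325,207). I'll measure these next.

```bash
cat > h.py <<'E'
import numpy as np, cv2
from station import arm
def KD(f): return np.array([[f["fx"],0,f["cx"]],[0,f["fy"],f["cy"]],[0,0,1]]),np.array(f["distortion"])
def ray(f,uv):
    K,D=KD(f); p=cv2.undistortPoints(np.array(uv,float).reshape(1,1,2),K,D).ravel()
    V=np.array(f["view"]);R=V[:3,:3];return -R.T@V[:3,3], R.T@np.array([p[0],p[1],1])
def plane(f,uv,z):
    o,d=ray(f,uv);return o+d*(z-o[2])/d[2]
def tri(a,b):
    A=0;B=0
    for o,d in(a,b):
        d=d/np.linalg.norm(d);P=np.eye(3)-np.outer(d,d);A=A+P;B=B+P@o
    return np.linalg.solve(A,B)
def proj(f,p):
    K,D=KD(f);V=np.array(f["view"]);return cv2.projectPoints(np.array([p],float),cv2.Rodrigues(V[:3,:3])[0],V[:3,3],K,D)[0].ravel()
def cent(m):
    n,l,s,c=cv2.connectedComponentsWithStats(m.astype(np.uint8));
    return [(s[i][4],c[i].round(1)) for i in range(1,n) if s[i][4]>3]
E
python3 - <<'E'
from h import *
F={}
for n,(x0,x1,y0,y1) in dict(top=(190,345,150,270),scene=(200,390,180,290)).items():
    f=F[n]=arm.grab_frame(n);im=f["frame"];hsv=cv2.cvtColor(im,cv2.COLOR_RGB2HSV)
    w=np.zeros(im.shape[:2],bool);w[y0:y1,x0:x1]=1
    h,s,v=[hsv[...,i].astype(int) for i in range(3)]
    print(n,"red",cent(w&((h<5)|(h>172))&(s>150)&(v>100)))
    print("orange",cent(w&(h>=6)&(h<16)&(s>200)&(v>150)))
    print("dark",[c for c in cent(w&(v<75)&(s<90)) if c[0]>40])
    z=f["z_map"];
    cv2.imwrite(f"pics/{n}c.png",cv2.resize(im[y0:y1,x0:x1,::-1],None,fx=4,fy=4,interpolation=cv2.INTER_CUBIC))
E
```

```text
top red []
orange []
dark []
scene red []
orange [(np.int32(19), array([324.9, 207.7]))]
dark [(np.int32(163), array([251.7, 221.7]))]
```

View pics/topc.png

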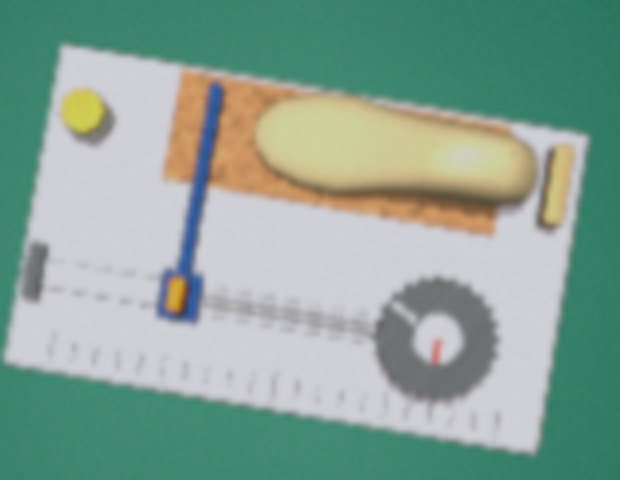

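View pics/scenec.png

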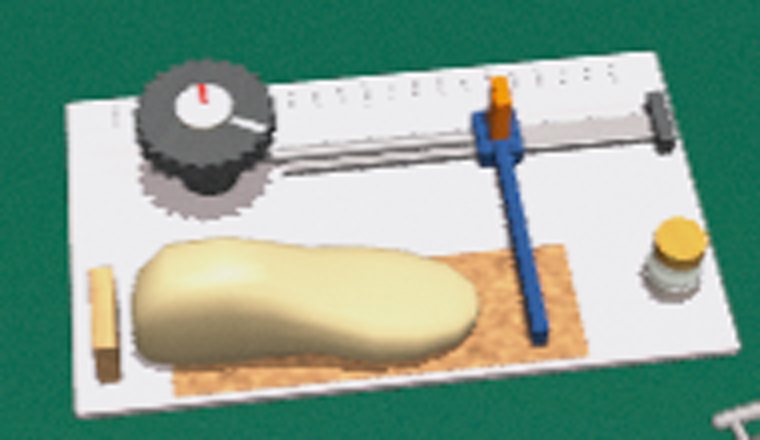

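```bash
python3 - <<'E'
from h import *
t=arm.grab_frame("top");s=arm.grab_frame("scene")
T=lambda u,v:(u/4+190-.4,v/4+150-.4)
S=lambda u,v:(u/4+200-.4,v/4+180-.4)
c=[plane(t,T(*p),.012) for p in((62,45),(588,135),(537,453),(5,362))]
c=np.array(c);print(c.round(3));o=c.mean(0)
cs=np.array([plane(s,S(*p),.012) for p in((68,103),(655,52),(740,352),(80,415))]);print(cs.round(3),cs.mean(0))
d=(c[0]-c[1]+c[3]-c[2]);yaw=np.arctan2(-d[0],d[1]);d2=c[0]-c[3]+c[1]-c[2];print("yaw",yaw,np.arctan2(d2[1],d2[0]),np.linalg.norm(d)/2,np.linalg.norm(d2)/2)
for n,a,b in(("cap",(437,338),(204,104)),("ring",(437,340),(206,105)),("mark",(396,304),(266,129)),("fin",(176,287),(500,86))):
    p=tri(ray(t,T(*a)),ray(s,S(*b)));print(n,p.round(4))
R=np.array([[np.cos(yaw),-np.sin(yaw)],[np.sin(yaw),np.cos(yaw)]])
print("ring from bed",o[:2]+R@[-.06,-.13], "plane .086",plane(t,T(437,340),.086),plane(s,S(206,105),.086))
m=plane(t,T(396,304),.086)[:2]-plane(t,T(437,340),.086)[:2];g=R.T@m
print("mark g",g,"angle from -x",(np.arctan2(g[1],g[0])-np.pi)%(2*np.pi),"yaw",yaw)
E
```

```text
[[ 0.787  0.229  0.012]
 [ 0.694 -0.241  0.012]
 [ 0.411 -0.185  0.012]
 [ 0.505  0.284  0.012]]
[[ 0.414 -0.18   0.012]
 [ 0.511  0.288  0.012]
 [ 0.795  0.229  0.012]
 [ 0.699 -0.235  0.012]] [0.60468723 0.02543363 0.012     ]
yaw -0.19579295595115137 -0.1940612155732997 0.4784215067589076 0.2876948205539441
cap [ 0.5161 -0.0911  0.0928]
ring [ 0.5147 -0.0903  0.0898]
mark [ 0.5465 -0.0552  0.0853]
fin [0.5647 0.1261 0.0883]
ring from bed [ 0.51527274 -0.0941938 ] plane .086 [ 0.5140398  -0.09284391  0.086     ] [ 0.51230608 -0.08754066  0.086     ]
mark g [0.02408328 0.03909294] angle from -x 4.160250183596986 yaw -0.19579295595115137
```

jog_arm(
  targets=[
    {"dx": -40,"dy": 15,"dz": 0,"gripper": 1},
    {"dx": -70,"dy": 40,"rz": 0.05,"gripper": 1},
    {"dx": -95,"dy": 70,"rz": 0.1,"gripper": 1},
    {"dx": -120,"dy": 100,"rz": 0.15,"gripper": 1},
    {"dx": -145,"dy": 130,"rz": 0.2,"gripper": 1},
    {"dx": -170,"dy": 160,"rz": 0.25,"gripper": 1},
    {"dx": -195,"dy": 190,"rz": 0.3,"gripper": 1},
    {"dx": -220,"dy": 220,"rz": 0.35,"gripper": 1},
  ],
  force=30,
)

```text
invalid input at $.targets[0]: expected keys dx, dy, dz, rx, ry, rz, gripper
```

```bash
cat > plan.py <<'E'
from h import *
C=np.array([.516,-.091]);Y=-.195
Rg=np.array([[np.cos(Y),-np.sin(Y)],[np.sin(Y),np.cos(Y)]])
def state():
    s=arm.get_state();print("t",round(s["t"],2),"pos",s["eef_pos"].round(4),"rot",s["ee_rot"].round(3),"F",s["force"].round(1),"w",round(s["width"],4))
    print("gauge rel ring mm",(Rg.T@(s["eef_pos"][:2]-C)*1e3).round(1));return s
def go(gx,gy,z,yaw=-3.336):
    "shift in tool axes (mm) to gauge-relative point"
    s=state();from scipy.spatial.transform import Rotation as Ro
    R=Ro.from_euler("xyz",s["ee_rot"]);d=np.r_[C+Rg@(np.array([gx,gy])/1e3),z]-s["eef_pos"]
    T=Ro.from_euler("xyz",[np.pi,0,yaw]);print("tool d",(R.inv().apply(d)*1e3).round(1),"rot",(R.inv()*T).as_rotvec().round(3))
E
python3 -c "
from plan import *
go(-85,21,.16)"
```

```text
t 0.3 pos [ 0.2089 -0.6417  0.2145] rot [ 3.141 -0.    -2.827] F [ 0.1 -0.5 -0.4] w 0.0875
gauge rel ring mm [-194.5 -599.7]
tool d [-398.5  488.3   54.8] rot [ 0.001 -0.     0.509]
```

All keys are needed in each row. I'll stay at this height for now.

jog_arm(
  targets=[
    {"dx": -25,"dy": 30,"dz": 0,"rx": 0,"ry": 0,"rz": 0.06,"gripper": 1},
    {"dx": -50,"dy": 61,"dz": 0,"rx": 0,"ry": 0,"rz": 0.12,"gripper": 1},
    {"dx": -75,"dy": 92,"dz": 0,"rx": 0,"ry": 0,"rz": 0.18,"gripper": 1},
    {"dx": -100,"dy": 122,"dz": 0,"rx": 0,"ry": 0,"rz": 0.25,"gripper": 1},
    {"dx": -125,"dy": 153,"dz": 0,"rx": 0,"ry": 0,"rz": 0.31,"gripper": 1},
    {"dx": -150,"dy": 184,"dz": 0,"rx": 0,"ry": 0,"rz": 0.38,"gripper": 1},
    {"dx": -175,"dy": 214,"dz": 0,"rx": 0,"ry": 0,"rz": 0.44,"gripper": 1},
    {"dx": -200,"dy": 245,"dz": 0,"rx": 0,"ry": 0,"rz": 0.509,"gripper": 1},
  ],
  force=30,
)

```text
t: 0.97
eef_pos: [0.3235, -0.3453, 0.215]
ee_rot: [-3.141, 0.001, 2.944]
force: [1.3, 0.6, -0.7]
width: 0.04
gripper_force: 0.0
```

```bash
python3 -c "
from plan import *
go(-85,21,.16)"
```

```text
t 0.97 pos [ 0.3235 -0.3453  0.215 ] rot [-3.141e+00  1.000e-03  2.944e+00] F [ 1.3  0.6 -0.7] w 0.04
gauge rel ring mm [-139.6 -286.8]
tool d [-53.8 307.9  55. ] rot [-0.     0.001 -0.003]
```

jog_arm(
  targets=[
    {"dx": -7,"dy": 40,"dz": 0,"rx": 0,"ry": 0,"rz": 0,"gripper": 1},
    {"dx": -14,"dy": 80,"dz": 0,"rx": 0,"ry": 0,"rz": 0,"gripper": 1},
    {"dx": -21,"dy": 120,"dz": 0,"rx": 0,"ry": 0,"rz": 0,"gripper": 1},
    {"dx": -28,"dy": 160,"dz": 0,"rx": 0,"ry": 0,"rz": 0,"gripper": 1},
    {"dx": -35,"dy": 200,"dz": 10,"rx": 0,"ry": 0,"rz": 0,"gripper": 1},
    {"dx": -42,"dy": 240,"dz": 25,"rx": 0,"ry": 0,"rz": 0,"gripper": 1},
    {"dx": -48,"dy": 280,"dz": 40,"rx": 0,"ry": 0,"rz": 0,"gripper": 1},
    {"dx": -53,"dy": 308,"dz": 55,"rx": 0,"ry": 0,"rz": 0,"gripper": 1},
  ],
)

```text
t: 1.63
eef_pos: [0.4356, -0.0523, 0.1601]
ee_rot: [3.14, 0.002, 2.948]
force: [0.5, -0.2, -0.7]
width: 0.0007
gripper_force: 0.0
```

```bash
python3 - <<'E'
from plan import *
go(-75,21,.092)
for n in("scene","wrist"):
    f=arm.grab_frame(n);im=f["frame"][:,:,::-1]
    if n=="scene": im=cv2.resize(im[150:300,180:400],None,fx=2.5,fy=2.5)
    cv2.imwrite(f"pics/{n}1.png",im)
a=cv2.imread("pics/scene1.png");b=cv2.imread("pics/wrist1.png");b=cv2.resize(b,None,fx=.45,fy=.45)
c=np.zeros((max(a.shape[0],b.shape[0]),a.shape[1]+b.shape[1],3),np.uint8);c[:a.shape[0],:a.shape[1]]=a;c[:b.shape[0],a.shape[1]:]=b;print(c.shape)
cv2.imwrite("pics/both1.png",c)
E
```

```text
t 1.63 pos [ 0.4356 -0.0523  0.1601] rot [3.140e+00 2.000e-03 2.948e+00] F [ 0.5 -0.2 -0.7] w 0.0007
gauge rel ring mm [-86.4  22.4]
tool d [-11.2  -1.5  68.2] rot [0.001 0.002 0.001]
(375, 802, 3)
```

View pics/both1.png

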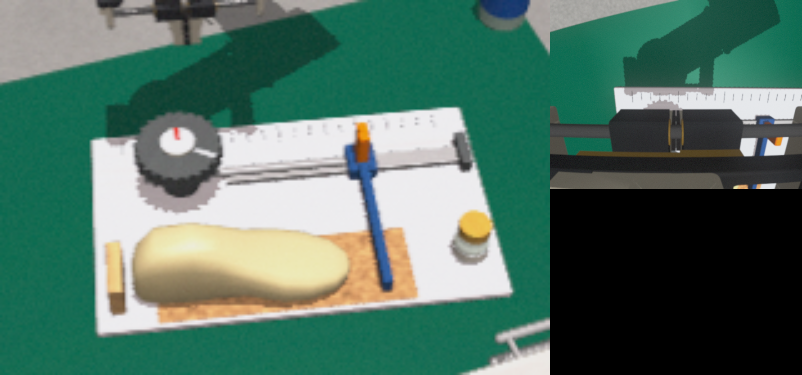

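The scene view shows the ring and its white mark unobstructed with the gripper on the robot side. I'll go down, then feel inward for the rim.

jog_arm(
  targets=[
    {"dx": 0,"dy": 0,"dz": 34,"rx": 0,"ry": 0,"rz": 0,"gripper": 1},
    {"dx": 0,"dy": 0,"dz": 68,"rx": 0,"ry": 0,"rz": 0,"gripper": 1},
    {"dx": -11,"dy": 0,"dz": 68,"rx": 0,"ry": 0,"rz": 0,"gripper": 1},
    {"dx": -14,"dy": 0,"dz": 68,"rx": 0,"ry": 0,"rz": 0,"gripper": 1},
    {"dx": -16,"dy": 0,"dz": 68,"rx": 0,"ry": 0,"rz": 0,"gripper": 1},
    {"dx": -18,"dy": 0,"dz": 68,"rx": 0,"ry": 0,"rz": 0,"gripper": 1},
    {"dx": -20,"dy": 0,"dz": 68,"rx": 0,"ry": 0,"rz": 0,"gripper": 1},
    {"dx": -20,"dy": 0,"dz": 68,"rx": 0,"ry": 0,"rz": 0,"gripper": 1},
  ],
)

```text
t: 2.4
eef_pos: [0.4554, -0.0589, 0.093]
ee_rot: [3.141, 0.002, 2.947]
force: [-0.9, 0.4, 0.5]
width: 0.0009
gripper_force: 0.0
```

```bash
python3 -c "
from plan import *
go(-63,21,.092)"
```

```text
t 2.4 pos [ 0.4554 -0.0589  0.093 ] rot [3.141e+00 2.000e-03 2.947e+00] F [-0.9  0.4  0.5] w 0.0009
gauge rel ring mm [-65.7  19.8]
tool d [-2.7  1.2  1. ] rot [ 0.001  0.002 -0.   ]
```

jog_arm(
  targets=[
    {"dx": 0,"dy": -5,"dz": 0,"rx": 0,"ry": 0,"rz": 0,"gripper": 1},
    {"dx": 0,"dy": -10,"dz": 0,"rx": 0,"ry": 0,"rz": 0,"gripper": 1},
    {"dx": 0,"dy": -15,"dz": 0,"rx": 0,"ry": 0,"rz": 0,"gripper": 1},
    {"dx": 0,"dy": -20,"dz": 0,"rx": 0,"ry": 0,"rz": 0,"gripper": 1},
    {"dx": -2,"dy": -20,"dz": 0,"rx": 0,"ry": 0,"rz": 0,"gripper": 1},
    {"dx": -4,"dy": -20,"dz": 0,"rx": 0,"ry": 0,"rz": 0,"gripper": 1},
    {"dx": -6,"dy": -20,"dz": 0,"rx": 0,"ry": 0,"rz": 0,"gripper": 1},
    {"dx": -6,"dy": -20,"dz": 0,"rx": 0,"ry": 0,"rz": 0,"gripper": 1},
  ],
)

```text
t: 3.07
eef_pos: [0.4569, -0.0796, 0.0919]
ee_rot: [-3.142, 0.0, 2.947]
force: [0.2, 0.0, 0.1]
width: 0.0004
gripper_force: 0.0
```

```bash
cat >> plan.py <<'E'
def mark(prev,save=None):
    f=arm.grab_frame("scene");im=f["frame"];g=cv2.cvtColor(im,cv2.COLOR_RGB2GRAY)
    th=np.arange(0,2*np.pi,.02);v=[]
    for a in th:
        q=[proj(f,np.r_[C+Rg@(r*np.array([-np.cos(a),-np.sin(a)])),.086]) for r in(.029,.034,.039,.044)]
        m=np.array(q,np.float32).reshape(-1,1,2);v.append(cv2.remap(g,m,None,cv2.INTER_LINEAR).mean())
    v=np.array(v);i=v.argmax();w=np.abs((th-th[i]+np.pi)%(2*np.pi)-np.pi)<.2
    off=(th-th[i]+np.pi)%(2*np.pi)-np.pi;wt=np.clip(v-np.median(v)-20,0,None)*w
    a=th[i]+(off*wt).sum()/max(wt.sum(),1e-9)
    a=a+2*np.pi*np.round((prev-a)/(2*np.pi))
    print("mark",round(a,3),"peak",v[i].round(),"med",np.median(v).round(),"others",(th[(v>v[i]*.75)]).round(2)[::4])
    if save: cv2.imwrite(save,cv2.resize(im[150:300,180:400,::-1],None,fx=3,fy=3))
E
python3 -c "
from plan import *
state();mark(4.16)"
```

```text
t 3.07 pos [ 0.4569 -0.0796  0.0919] rot [-3.142  0.     2.947] F [0.2 0.  0.1] w 0.0004
gauge rel ring mm [-60.2  -0.2]
mark 4.205 peak 224.0 med 108.0 others [4.12 4.2  4.28]
```

jog_arm(
  targets=[
    {"dx": -1,"dy": 0,"dz": 0,"rx": 0,"ry": 0,"rz": 0,"gripper": 1},
    {"dx": -2,"dy": 0,"dz": 0,"rx": 0,"ry": 0,"rz": 0,"gripper": 1},
    {"dx": -3,"dy": 0,"dz": 0,"rx": 0,"ry": 0,"rz": 0,"gripper": 1},
    {"dx": -4,"dy": 0,"dz": 0,"rx": 0,"ry": 0,"rz": 0,"gripper": 1},
    {"dx": -4,"dy": -4,"dz": 0,"rx": 0,"ry": 0,"rz": 0,"gripper": 1},
    {"dx": -4,"dy": -8,"dz": 0,"rx": 0,"ry": 0,"rz": 0,"gripper": 1},
    {"dx": -4,"dy": -12,"dz": 0,"rx": 0,"ry": 0,"rz": 0,"gripper": 1},
    {"dx": -4,"dy": -12,"dz": 0,"rx": 0,"ry": 0,"rz": 0,"gripper": 1},
  ],
)

```text
t: 3.78
eef_pos: [0.4576, -0.0928, 0.0918]
ee_rot: [-3.141, -0.0, 2.947]
force: [0.5, -0.2, 0.3]
width: 0.0006
gripper_force: 0.0
```

```bash
python3 -c "
from plan import *
state();mark(4.16)"
```

```text
t 3.78 pos [ 0.4576 -0.0928  0.0918] rot [-3.141 -0.     2.947] F [ 0.5 -0.2  0.3] w 0.0006
gauge rel ring mm [-56.9 -13.1]
mark 4.206 peak 224.0 med 108.0 others [4.12 4.2  4.28]
```

```bash
python3 -c "
from plan import *
f=arm.grab_frame('scene');cv2.imwrite('pics/s2.png',cv2.resize(f['frame'][150:260,200:310,::-1],None,fx=5,fy=5,interpolation=cv2.INTER_CUBIC))
for r in (0,53.5): print([((proj(f,np.r_[C+Rg@np.array([-r/1e3,0]),z])-[200,150])*5).round() for z in(.086,.07)])
s=arm.get_state();print(((proj(f,s['eef_pos']-[0,0,.022])-[200,150])*5).round())
"
```

```text
[array([252., 285.]), array([253., 302.])]
[array([245., 219.]), array([247., 236.])]
[226. 234.]
```

View pics/s2.png

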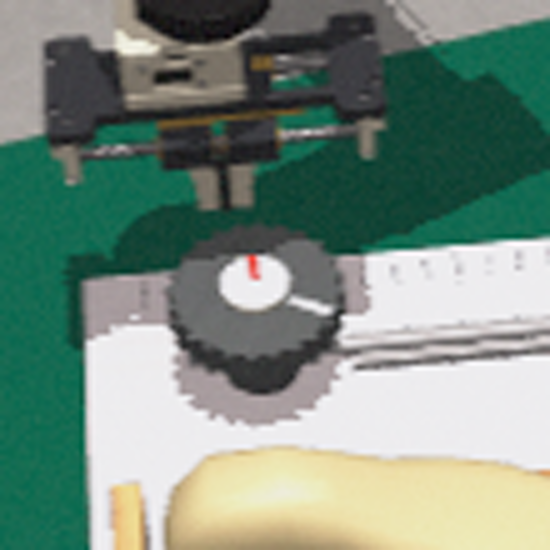

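```bash
python3 -c "
from plan import *
print(arm.tcp_to_tips)
f=arm.grab_frame('scene');s=arm.get_state();print(s['eef_pos'],s['ee_rot'])
for dz in(0,.01,.022): print(((proj(f,s['eef_pos']-[0,0,dz])-[200,150])*5).round())
z=f['z_map']
for u,v in((242,190),(242,188),(249,190),(246,190),(245,185),(251,200)):
  K,D=KD(f);o,d=ray(f,(u,v));print((u,v),(o+d*z[v,u]).round(4))
"
```

```text
0.022
[ 0.45790892 -0.09231423  0.09186315] [3.14155878e+00 1.21877140e-05 2.94688826e+00]
[224. 210.]
[225. 221.]
[226. 234.]
(242, 190) [ 0.4694 -0.1022  0.1167]
(242, 188) [ 0.4677 -0.1012  0.1235]
(249, 190) [ 0.4735 -0.0817  0.1139]
(246, 190) [ 0.4692 -0.09    0.1122]
(245, 185) [ 0.4668 -0.0911  0.1324]
(251, 200) [ 0.4908 -0.0819  0.087 ]
```

```bash
python3 -c "
from plan import *
f=arm.grab_frame('scene');z=f['z_map']
for v in range(186,206):
  r=[]
  for u in(240,245,249):
    o,d=ray(f,(u,v));p=o+d*z[v,u];r.append((p*1e3).round().astype(int).tolist()+f['frame'][v,u].tolist())
  print(v,r)
"
```

```text
186 [[462, -106, 128, 121, 114, 102], [466, -91, 127, 43, 41, 42], [468, -80, 125, 124, 117, 106]]
187 [[465, -107, 127, 121, 114, 101], [463, -91, 120, 30, 33, 35], [468, -80, 121, 125, 117, 107]]
188 [[466, -107, 123, 114, 114, 102], [470, -93, 123, 32, 36, 37], [471, -81, 120, 125, 116, 103]]
189 [[468, -108, 121, 105, 112, 99], [465, -92, 113, 31, 27, 33], [473, -81, 118, 121, 113, 102]]
190 [[469, -108, 119, 105, 104, 94], [469, -93, 113, 31, 39, 35], [467, -80, 107, 122, 115, 103]]
191 [[465, -108, 109, 103, 103, 90], [469, -93, 108, 30, 37, 38], [379, -63, 2, 70, 88, 76]]
192 [[1417, -269, 1176, 35, 73, 58], [374, -76, -3, 32, 63, 53], [383, -64, 2, 16, 67, 53]]
193 [[378, -94, 2, 18, 67, 51], [380, -77, -2, 27, 71, 57], [388, -66, 3, 20, 68, 54]]
194 [[375, -94, -5, 20, 67, 53], [389, -80, 4, 13, 66, 52], [390, -66, 1, 12, 67, 52]]
195 [[384, -96, 0, 16, 66, 52], [390, -80, 0, 18, 70, 55], [468, -82, 85, 47, 67, 60]]
196 [[391, -97, 3, 11, 65, 52], [472, -95, 90, 47, 66, 61], [471, -83, 84, 67, 68, 67]]
197 [[392, -98, -1, 10, 64, 50], [472, -96, 85, 67, 69, 68], [476, -84, 86, 64, 67, 67]]
198 [[471, -111, 85, 58, 67, 63], [476, -97, 86, 67, 67, 67], [479, -85, 85, 67, 70, 71]]
199 [[478, -113, 89, 67, 67, 68], [479, -98, 84, 69, 68, 68], [484, -86, 86, 66, 69, 68]]
200 [[481, -114, 88, 69, 69, 65], [486, -99, 88, 69, 67, 69], [488, -88, 86, 65, 66, 66]]
201 [[483, -114, 85, 68, 69, 67], [486, -100, 84, 104, 104, 107], [496, -89, 90, 219, 136, 134]]
202 [[487, -115, 85, 108, 111, 111], [496, -102, 91, 104, 106, 106], [500, -90, 91, 224, 182, 185]]
203 [[494, -117, 90, 109, 110, 113], [500, -103, 91, 211, 211, 214], [506, -92, 94, 228, 189, 190]]
204 [[493, -117, 84, 109, 111, 110], [505, -104, 92, 230, 229, 232], [508, -92, 91, 237, 203, 205]]
205 [[501, -119, 89, 108, 110, 110], [511, -105, 95, 238, 237, 239], [513, -94, 93, 238, 223, 224]]
```

The depth readings put the fingertips at z≈0.106, about 36 mm higher than I worked out from the text. That explains why there was no contact: they passed over the rim. I'll back off, go lower and feel again.

jog_arm(
  targets=[
    {"dx": 15,"dy": 10,"dz": 0,"rx": 0,"ry": 0,"rz": 0,"gripper": 1},
    {"dx": 15,"dy": 20,"dz": 10,"rx": 0,"ry": 0,"rz": 0,"gripper": 1},
    {"dx": 15,"dy": 25,"dz": 22,"rx": 0,"ry": 0,"rz": 0,"gripper": 1},
    {"dx": 15,"dy": 25,"dz": 32,"rx": 0,"ry": 0,"rz": 0,"gripper": 1},
    {"dx": 11,"dy": 25,"dz": 32,"rx": 0,"ry": 0,"rz": 0,"gripper": 1},
    {"dx": 9,"dy": 21,"dz": 32,"rx": 0,"ry": 0,"rz": 0,"gripper": 1},
    {"dx": 8,"dy": 17,"dz": 32,"rx": 0,"ry": 0,"rz": 0,"gripper": 1},
    {"dx": 7,"dy": 13,"dz": 32,"rx": 0,"ry": 0,"rz": 0,"gripper": 1},
  ],
)

```text
t: 4.65
eef_pos: [0.4541, -0.0785, 0.0604]
ee_rot: [3.141, 0.001, 2.947]
force: [-1.7, 2.6, 1.0]
width: 0.0003
gripper_force: 1.4
```

```bash
python3 -c "
from plan import *
state();mark(4.16)
f=arm.grab_frame('scene');z=f['z_map']
cv2.imwrite('pics/s3.png',cv2.resize(f['frame'][150:260,200:310,::-1],None,fx=5,fy=5,interpolation=cv2.INTER_CUBIC))
"
```

```text
t 4.65 pos [ 0.4541 -0.0785  0.0604] rot [3.141e+00 1.000e-03 2.947e+00] F [-1.7  2.6  1. ] w 0.0003
gauge rel ring mm [-63.1   0.3]
mark 4.217 peak 225.0 med 108.0 others [4.14 4.22 4.3 ]
```

View pics/s3.png

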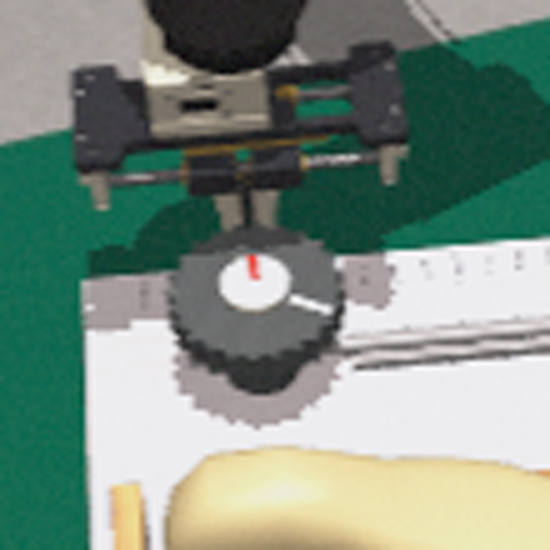

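Contact is made at gauge x = -63. Next is a driving stroke along the rim.

jog_arm(
  targets=[
    {"dx": -1.7,"dy": -8,"dz": 0,"rx": 0,"ry": 0,"rz": 0,"gripper": 1},
    {"dx": -1.7,"dy": -15,"dz": 0,"rx": 0,"ry": 0,"rz": 0,"gripper": 1},
    {"dx": -1.7,"dy": -22,"dz": 0,"rx": 0,"ry": 0,"rz": 0,"gripper": 1},
    {"dx": -2.7,"dy": -32,"dz": 0,"rx": 0,"ry": 0,"rz": 0,"gripper": 1},
    {"dx": -5.8,"dy": -42,"dz": 0,"rx": 0,"ry": 0,"rz": 0,"gripper": 1},
    {"dx": -10.7,"dy": -51,"dz": 0,"rx": 0,"ry": 0,"rz": 0,"gripper": 1},
    {"dx": -17.3,"dy": -59,"dz": 0,"rx": 0,"ry": 0,"rz": 0,"gripper": 1},
    {"dx": -25.4,"dy": -65,"dz": 0,"rx": 0,"ry": 0,"rz": 0,"gripper": 1},
  ],
)

```text
t: 5.42
eef_pos: [0.4666, -0.148, 0.06]
ee_rot: [3.142, 0.0, 2.947]
force: [1.0, 0.3, -0.4]
width: 0.0004
gripper_force: 0.0
```

```bash
python3 -c "
from plan import *
state();mark(5.5)"
```

```text
t 5.42 pos [ 0.4666 -0.148   0.06  ] rot [3.142 0.    2.947] F [ 1.   0.3 -0.4] w 0.0004
gauge rel ring mm [-37.4 -65.5]
mark 4.652 peak 222.0 med 108.0 others [4.56 4.64 4.72]
```

jog_arm(
  targets=[
    {"dx": -2,"dy": 2,"dz": 0,"rx": 0,"ry": 0,"rz": 0,"gripper": 1},
    {"dx": -4,"dy": 3,"dz": 0,"rx": 0,"ry": 0,"rz": 0,"gripper": 1},
    {"dx": -6,"dy": 4,"dz": 0,"rx": 0,"ry": 0,"rz": 0,"gripper": 1},
    {"dx": -8,"dy": 5,"dz": 0,"rx": 0,"ry": 0,"rz": 0,"gripper": 1},
    {"dx": -10,"dy": 5,"dz": 0,"rx": 0,"ry": 0,"rz": 0,"gripper": 1},
    {"dx": -12,"dy": 5,"dz": 0,"rx": 0,"ry": 0,"rz": 0,"gripper": 1},
    {"dx": -14,"dy": 5,"dz": 0,"rx": 0,"ry": 0,"rz": 0,"gripper": 1},
    {"dx": -16,"dy": 5,"dz": 0,"rx": 0,"ry": 0,"rz": 0,"gripper": 1},
  ],
)

```text
t: 6.13
eef_pos: [0.4779, -0.1467, 0.0592]
ee_rot: [-3.137, -0.008, 2.948]
force: [-13.9, -16.8, 8.7]
width: 0.0003
gripper_force: 11.2
```

```bash
python3 -c "
from plan import *
state();mark(4.7)"
```

```text
t 6.13 pos [ 0.4779 -0.1467  0.0592] rot [-3.137 -0.008  2.948] F [-13.9 -16.8   8.7] w 0.0003
gauge rel ring mm [-26.5 -62.1]
mark 4.832 peak 206.0 med 100.0 others [4.74 4.82 4.9 ]
```

jog_arm(
  targets=[
    {"dx": -6.4,"dy": -3,"dz": 0,"rx": 0,"ry": 0,"rz": 0,"gripper": 1},
    {"dx": -12,"dy": -4,"dz": 0,"rx": 0,"ry": 0,"rz": 0,"gripper": 1},
    {"dx": -19.4,"dy": -4,"dz": 0,"rx": 0,"ry": 0,"rz": 0,"gripper": 1},
    {"dx": -26.4,"dy": -4,"dz": 0,"rx": 0,"ry": 0,"rz": 0,"gripper": 1},
    {"dx": -33,"dy": -4,"dz": 0,"rx": 0,"ry": 0,"rz": 0,"gripper": 1},
    {"dx": -33,"dy": -15,"dz": 0,"rx": 0,"ry": 0,"rz": 0,"gripper": 1},
    {"dx": -33,"dy": -15,"dz": -30,"rx": 0,"ry": 0,"rz": 0,"gripper": 1},
    {"dx": -33,"dy": -15,"dz": -55,"rx": 0,"ry": 0,"rz": 0,"gripper": 1},
  ],
)

```text
t: 6.85
eef_pos: [0.5116, -0.1661, 0.1147]
ee_rot: [-3.141, -0.002, 2.947]
force: [-0.0, -0.0, -0.3]
width: 0.0003
gripper_force: 0.0
```

```bash
python3 -c "
from plan import *
go(14,78,.06);mark(5.2)"
```

```text
t 6.85 pos [ 0.5116 -0.1661  0.1147] rot [-3.141e+00 -2.000e-03  2.947e+00] F [-0.  -0.  -0.3] w 0.0003
gauge rel ring mm [ 10.3 -74.6]
tool d [ -3.9 152.6  54.6] rot [-0.    -0.002 -0.   ]
mark 5.522 peak 164.0 med 79.0 others [5.44 5.52 5.6 ]
```

jog_arm(
  targets=[
    {"dx": 0,"dy": 40,"dz": 0,"rx": 0,"ry": 0,"rz": 0,"gripper": 1},
    {"dx": 0,"dy": 80,"dz": 0,"rx": 0,"ry": 0,"rz": 0,"gripper": 1},
    {"dx": 0,"dy": 120,"dz": 0,"rx": 0,"ry": 0,"rz": 0,"gripper": 1},
    {"dx": 0,"dy": 153,"dz": 5,"rx": 0,"ry": 0,"rz": 0,"gripper": 1},
    {"dx": 0,"dy": 153,"dz": 30,"rx": 0,"ry": 0,"rz": 0,"gripper": 1},
    {"dx": 0,"dy": 153,"dz": 55,"rx": 0,"ry": 0,"rz": 0,"gripper": 1},
    {"dx": 0,"dy": 143,"dz": 55,"rx": 0,"ry": 0,"rz": 0,"gripper": 1},
    {"dx": 3.6,"dy": 139,"dz": 55,"rx": 0,"ry": 0,"rz": 0,"gripper": 1},
  ],
)

```text
t: 7.57
eef_pos: [0.5372, -0.0254, 0.0579]
ee_rot: [3.136, 0.002, 2.947]
force: [11.0, 33.3, -30.9]
width: 0.0006
gripper_force: 17.7
```

```bash
python3 -c "
from plan import *
state();mark(5.5)"
```

```text
t 7.57 pos [ 0.5372 -0.0254  0.0579] rot [3.136e+00 2.000e-03 2.947e+00] F [ 11.   33.3 -30.9] w 0.0006
gauge rel ring mm [ 8.1 68.5]
mark 5.529 peak 135.0 med 73.0 others [0.88 5.44 5.52 5.6 ]
```

jog_arm(
  targets=[
    {"dx": 8,"dy": 2.5,"dz": 0,"rx": 0,"ry": 0,"rz": 0,"gripper": 1},
    {"dx": 17.5,"dy": 2.5,"dz": 0,"rx": 0,"ry": 0,"rz": 0,"gripper": 1},
    {"dx": 27.5,"dy": 2,"dz": 0,"rx": 0,"ry": 0,"rz": 0,"gripper": 1},
    {"dx": 37.2,"dy": -1,"dz": 0,"rx": 0,"ry": 0,"rz": 0,"gripper": 1},
    {"dx": 46,"dy": -5.8,"dz": 0,"rx": 0,"ry": 0,"rz": 0,"gripper": 1},
    {"dx": 53.7,"dy": -12.3,"dz": 0,"rx": 0,"ry": 0,"rz": 0,"gripper": 1},
    {"dx": 60,"dy": -20.2,"dz": 0,"rx": 0,"ry": 0,"rz": 0,"gripper": 1},
    {"dx": 64.6,"dy": -29.2,"dz": 0,"rx": 0,"ry": 0,"rz": 0,"gripper": 1},
  ],
)

```text
t: 8.28
eef_pos: [0.4654, -0.0458, 0.0601]
ee_rot: [3.141, 0.0, 2.948]
force: [0.6, 1.3, 0.3]
width: 0.0005
gripper_force: 0.6
```

```bash
python3 -c "
from plan import *
state();mark(7.2)"
```

```text
t 8.28 pos [ 0.4654 -0.0458  0.0601] rot [3.141 0.    2.948] F [0.6 1.3 0.3] w 0.0005
gauge rel ring mm [-58.4  34.5]
mark 6.881 peak 206.0 med 108.0 others [0.5  0.58 0.66]
```

jog_arm(
  targets=[
    {"dx": 1.5,"dy": -9.8,"dz": 0,"rx": 0,"ry": 0,"rz": 0,"gripper": 1},
    {"dx": 3,"dy": -19.8,"dz": 0,"rx": 0,"ry": 0,"rz": 0,"gripper": 1},
    {"dx": 3,"dy": -30.8,"dz": 0,"rx": 0,"ry": 0,"rz": 0,"gripper": 1},
    {"dx": 3,"dy": -41.8,"dz": 0,"rx": 0,"ry": 0,"rz": 0,"gripper": 1},
    {"dx": 2.5,"dy": -50.8,"dz": 0,"rx": 0,"ry": 0,"rz": 0,"gripper": 1},
    {"dx": 0.5,"dy": -59.8,"dz": 0,"rx": 0,"ry": 0,"rz": 0,"gripper": 1},
    {"dx": -3.5,"dy": -68.8,"dz": 0,"rx": 0,"ry": 0,"rz": 0,"gripper": 1},
    {"dx": -9.5,"dy": -77,"dz": 0,"rx": 0,"ry": 0,"rz": 0,"gripper": 1},
  ],
)

```text
t: 9.0
eef_pos: [0.4572, -0.1242, 0.0591]
ee_rot: [-3.14, -0.006, 2.946]
force: [-7.2, -2.3, 3.9]
width: 0.0004
gripper_force: 2.9
```

```bash
python3 -c "
from plan import *
state();mark(8.3)"
```

```text
t 9.0 pos [ 0.4572 -0.1242  0.0591] rot [-3.14  -0.006  2.946] F [-7.2 -2.3  3.9] w 0.0004
gauge rel ring mm [-51.2 -44. ]
mark 8.451 peak 226.0 med 107.0 others [2.08 2.16 2.24]
```

jog_arm(
  targets=[
    {"dx": -5.6,"dy": -8,"dz": 0,"rx": 0,"ry": 0,"rz": 0,"gripper": 1},
    {"dx": -12,"dy": -14,"dz": 0,"rx": 0,"ry": 0,"rz": 0,"gripper": 1},
    {"dx": -20,"dy": -18.5,"dz": 0,"rx": 0,"ry": 0,"rz": 0,"gripper": 1},
    {"dx": -29,"dy": -21,"dz": 0,"rx": 0,"ry": 0,"rz": 0,"gripper": 1},
    {"dx": -38,"dy": -22,"dz": 0,"rx": 0,"ry": 0,"rz": 0,"gripper": 1},
    {"dx": -47,"dy": -22,"dz": 0,"rx": 0,"ry": 0,"rz": 0,"gripper": 1},
    {"dx": -57,"dy": -22,"dz": 0,"rx": 0,"ry": 0,"rz": 0,"gripper": 1},
    {"dx": -57,"dy": -34,"dz": 0,"rx": 0,"ry": 0,"rz": 0,"gripper": 1},
  ],
)

```text
t: 9.72
eef_pos: [0.5124, -0.1684, 0.0598]
ee_rot: [-3.14, 0.001, 2.948]
force: [1.1, 0.9, 0.2]
width: 0.0003
gripper_force: 0.0
```

```bash
python3 -c "
from plan import *
state();mark(9.9)"
```

```text
t 9.72 pos [ 0.5124 -0.1684  0.0598] rot [-3.140e+00  1.000e-03  2.948e+00] F [1.1 0.9 0.2] w 0.0003
gauge rel ring mm [ 11.5 -76.6]
mark 9.783 peak 186.0 med 76.0 others [3.4  3.48 3.56]
```

jog_arm(
  targets=[
    {"dx": 0,"dy": 0,"dz": -38,"rx": 0,"ry": 0,"rz": 0,"gripper": 1},
    {"dx": 0,"dy": 20,"dz": -55,"rx": 0,"ry": 0,"rz": 0,"gripper": 1},
    {"dx": 0,"dy": 60,"dz": -55,"rx": 0,"ry": 0,"rz": 0,"gripper": 1},
    {"dx": 0,"dy": 100,"dz": -55,"rx": 0,"ry": 0,"rz": 0,"gripper": 1},
    {"dx": 0,"dy": 140,"dz": -55,"rx": 0,"ry": 0,"rz": 0,"gripper": 1},
    {"dx": 0,"dy": 156,"dz": -45,"rx": 0,"ry": 0,"rz": 0,"gripper": 1},
    {"dx": 0,"dy": 156,"dz": -20,"rx": 0,"ry": 0,"rz": 0,"gripper": 1},
    {"dx": 0,"dy": 156,"dz": 0,"rx": 0,"ry": 0,"rz": 0,"gripper": 1},
  ],
)

```text
t: 10.43
eef_pos: [0.5422, -0.0118, 0.0597]
ee_rot: [3.14, 0.003, 2.95]
force: [-0.0, -0.2, -1.2]
width: 0.0008
gripper_force: 0.0
```

jog_arm(
  targets=[
    {"dx": 2,"dy": -8,"dz": 0,"rx": 0,"ry": 0,"rz": 0,"gripper": 1},
    {"dx": 8,"dy": -13,"dz": 0,"rx": 0,"ry": 0,"rz": 0,"gripper": 1},
    {"dx": 18,"dy": -14,"dz": 0,"rx": 0,"ry": 0,"rz": 0,"gripper": 1},
    {"dx": 28,"dy": -14,"dz": 0,"rx": 0,"ry": 0,"rz": 0,"gripper": 1},
    {"dx": 38,"dy": -16.5,"dz": 0,"rx": 0,"ry": 0,"rz": 0,"gripper": 1},
    {"dx": 47,"dy": -21.5,"dz": 0,"rx": 0,"ry": 0,"rz": 0,"gripper": 1},
    {"dx": 54.5,"dy": -28,"dz": 0,"rx": 0,"ry": 0,"rz": 0,"gripper": 1},
    {"dx": 61,"dy": -36,"dz": 0,"rx": 0,"ry": 0,"rz": 0,"gripper": 1},
  ],
)

```text
t: 11.1
eef_pos: [0.4731, -0.0379, 0.0607]
ee_rot: [3.141, 0.001, 2.948]
force: [1.4, 1.7, 0.0]
width: 0.0001
gripper_force: 0.6
```

```bash
python3 -c "
from plan import *
state();mark(11)"
```

```text
t 11.1 pos [ 0.4731 -0.0379  0.0607] rot [3.141e+00 1.000e-03 2.948e+00] F [1.4 1.7 0. ] w 0.0001
gauge rel ring mm [-52.3  43.8]
mark 10.878 peak 232.0 med 108.0 others [4.54 4.62]
```

jog_arm(
  targets=[
    {"dx": 5,"dy": -9,"dz": 0,"rx": 0,"ry": 0,"rz": 0,"gripper": 1},
    {"dx": 7,"dy": -19,"dz": 0,"rx": 0,"ry": 0,"rz": 0,"gripper": 1},
    {"dx": 8.5,"dy": -29,"dz": 0,"rx": 0,"ry": 0,"rz": 0,"gripper": 1},
    {"dx": 8.5,"dy": -40,"dz": 0,"rx": 0,"ry": 0,"rz": 0,"gripper": 1},
    {"dx": 8.5,"dy": -51,"dz": 0,"rx": 0,"ry": 0,"rz": 0,"gripper": 1},
    {"dx": 8,"dy": -60,"dz": 0,"rx": 0,"ry": 0,"rz": 0,"gripper": 1},
    {"dx": 6,"dy": -68,"dz": 0,"rx": 0,"ry": 0,"rz": 0,"gripper": 1},
    {"dx": 4,"dy": -73,"dz": 0,"rx": 0,"ry": 0,"rz": 0,"gripper": 1},
  ],
)

```text
t: 11.82
eef_pos: [0.4522, -0.1102, 0.0592]
ee_rot: [-3.14, -0.005, 2.946]
force: [-7.5, -0.3, 5.3]
width: 0.0006
gripper_force: 3.3
```

```bash
python3 -c "
from plan import *
state();mark(12.4)"
```

```text
t 11.82 pos [ 0.4522 -0.1102  0.0592] rot [-3.14  -0.005  2.946] F [-7.5 -0.3  5.3] w 0.0006
gauge rel ring mm [-58.9 -31.2]
mark 12.307 peak 187.0 med 108.0 others [5.94 6.02 6.1 ]
```

jog_arm(
  targets=[
    {"dx": -1.6,"dy": -3.8,"dz": 0,"rx": 0,"ry": 0,"rz": 0,"gripper": 1},
    {"dx": -3.6,"dy": -7.8,"dz": 0,"rx": 0,"ry": 0,"rz": 0,"gripper": 1},
    {"dx": -6.5,"dy": -12.5,"dz": 0,"rx": 0,"ry": 0,"rz": 0,"gripper": 1},
    {"dx": -6.5,"dy": -12.5,"dz": 0,"rx": 0,"ry": 0,"rz": 0,"gripper": 1},
    {"dx": -6.5,"dy": -12.5,"dz": 0,"rx": 0,"ry": 0,"rz": 0,"gripper": 1},
    {"dx": 2,"dy": -18,"dz": 0,"rx": 0,"ry": 0,"rz": 0,"gripper": 1},
    {"dx": 12,"dy": -25,"dz": 0,"rx": 0,"ry": 0,"rz": 0,"gripper": 1},
    {"dx": 22,"dy": -30,"dz": 0,"rx": 0,"ry": 0,"rz": 0,"gripper": 1},
  ],
)

```text
t: 12.53
eef_pos: [0.427, -0.134, 0.0597]
ee_rot: [3.141, 0.0, 2.947]
force: [-0.8, 0.2, 0.5]
width: 0.0006
gripper_force: 0.0
```

```bash
python3 -c "
from plan import *
state();mark(12.5,'pics/m1.png')
f=arm.grab_frame('top');cv2.imwrite('pics/m1t.png',f['frame'][:,:,::-1])"
```

```text
t 12.53 pos [ 0.427  -0.134   0.0597] rot [3.141 0.    2.947] F [-0.8  0.2  0.5] w 0.0006
gauge rel ring mm [-78.9 -59.4]
mark 12.589 peak 226.0 med 108.0 others [0.   0.08 6.24]
```

View pics/m1.png

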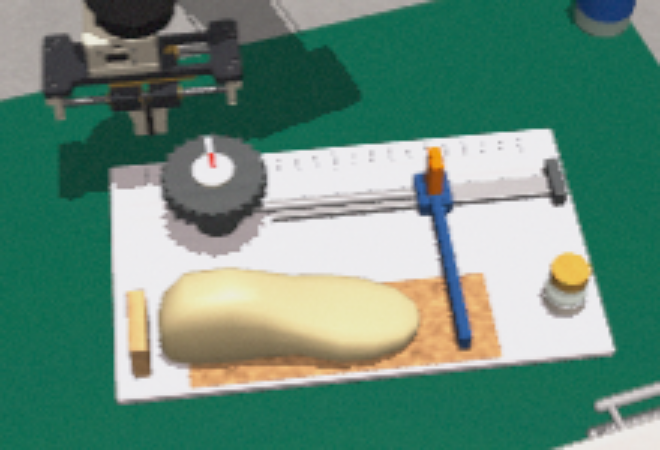

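The white mark lines up with the red pointer at (210,150) in the crop, and the accumulated angle is 12.59 rad. Next I'll locate the fin and move behind it.

```bash
python3 - <<'E'
from plan import *
t=arm.grab_frame("top");s=arm.grab_frame("scene")
a=plane(t,(176/4+189.6,287/4+149.6),.08);b=plane(s,(500/4+199.6,86/4+179.6),.08)
for p in(a,b): print(p.round(4),(Rg.T@(p[:2]-C)*1e3).round(1))
go(0,175,.12)
E
```

```text
[0.5647 0.1258 0.08  ] [  5.8 222.1]
[0.5585 0.1302 0.08  ] [ -1.1 225.2]
t 12.73 pos [ 0.4281 -0.1335  0.0603] rot [3.141e+00 1.000e-03 2.947e+00] F [-0.1  0.2  0.7] w 0.0003
gauge rel ring mm [-77.9 -58.7]
tool d [-78.2 233.7 -59.5] rot [0.    0.001 0.   ]
```

jog_arm(
  targets=[
    {"dx": 0,"dy": 0,"dz": -35,"rx": 0,"ry": 0,"rz": 0,"gripper": 1},
    {"dx": 0,"dy": 20,"dz": -60,"rx": 0,"ry": 0,"rz": 0,"gripper": 1},
    {"dx": -14,"dy": 58,"dz": -60,"rx": 0,"ry": 0,"rz": 0,"gripper": 1},
    {"dx": -28,"dy": 96,"dz": -60,"rx": 0,"ry": 0,"rz": 0,"gripper": 1},
    {"dx": -42,"dy": 134,"dz": -60,"rx": 0,"ry": 0,"rz": 0,"gripper": 1},
    {"dx": -56,"dy": 172,"dz": -60,"rx": 0,"ry": 0,"rz": 0,"gripper": 1},
    {"dx": -70,"dy": 210,"dz": -60,"rx": 0,"ry": 0,"rz": 0,"gripper": 1},
    {"dx": -79,"dy": 234,"dz": -60,"rx": 0,"ry": 0,"rz": 0,"gripper": 1},
  ],
)

```text
t: 13.4
eef_pos: [0.5532, 0.0846, 0.1202]
ee_rot: [3.141, 0.002, 2.949]
force: [0.4, -1.3, 0.7]
width: 0.0004
gripper_force: 0.0
```

jog_arm(
  targets=[
    {"dx": 0,"dy": 0,"dz": 20,"rx": 0,"ry": 0,"rz": 0,"gripper": 1},
    {"dx": 0,"dy": 0,"dz": 40,"rx": 0,"ry": 0,"rz": 0,"gripper": 1},
    {"dx": 0,"dy": 0,"dz": 60,"rx": 0,"ry": 0,"rz": 0,"gripper": 1},
    {"dx": 0,"dy": 6,"dz": 60,"rx": 0,"ry": 0,"rz": 0,"gripper": 1},
    {"dx": 0,"dy": 12,"dz": 60,"rx": 0,"ry": 0,"rz": 0,"gripper": 1},
    {"dx": 0,"dy": 18,"dz": 60,"rx": 0,"ry": 0,"rz": 0,"gripper": 1},
    {"dx": 0,"dy": 24,"dz": 60,"rx": 0,"ry": 0,"rz": 0,"gripper": 1},
    {"dx": 0,"dy": 30,"dz": 60,"rx": 0,"ry": 0,"rz": 0,"gripper": 1},
  ],
)

```text
t: 14.07
eef_pos: [0.5577, 0.1114, 0.0613]
ee_rot: [3.141, 0.002, 2.948]
force: [1.1, -2.4, 1.6]
width: 0.0002
gripper_force: 1.2
```

```bash
python3 -c "
from plan import *
state();mark(12.5,'pics/p1.png')"
```

```text
t 14.07 pos [0.5577 0.1114 0.0613] rot [3.141e+00 2.000e-03 2.948e+00] F [ 1.1 -2.4  1.6] w 0.0002
gauge rel ring mm [  1.7 206.6]
mark 12.589 peak 226.0 med 109.0 others [0.   0.08 6.24]
```

View pics/p1.png

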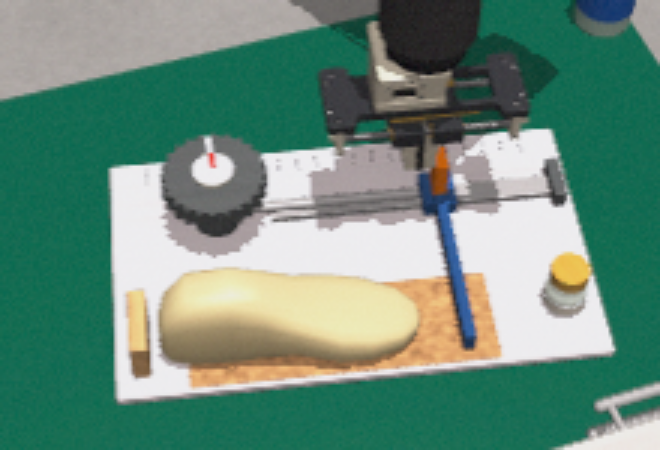

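The finger is behind the fin at about (430,155) in the crop, and the stop is sliding with about 2.4 N. The ring hasn't moved.

jog_arm(
  targets=[
    {"dx": 0,"dy": 6,"dz": 0,"rx": 0,"ry": 0,"rz": 0,"gripper": 1},
    {"dx": 0,"dy": 12,"dz": 0,"rx": 0,"ry": 0,"rz": 0,"gripper": 1},
    {"dx": 0,"dy": 18,"dz": 0,"rx": 0,"ry": 0,"rz": 0,"gripper": 1},
    {"dx": 0,"dy": 24,"dz": 0,"rx": 0,"ry": 0,"rz": 0,"gripper": 1},
    {"dx": 0,"dy": 30,"dz": 0,"rx": 0,"ry": 0,"rz": 0,"gripper": 1},
    {"dx": 0,"dy": 36,"dz": 0,"rx": 0,"ry": 0,"rz": 0,"gripper": 1},
    {"dx": 0,"dy": 42,"dz": 0,"rx": 0,"ry": 0,"rz": 0,"gripper": 1},
    {"dx": 0,"dy": 48,"dz": 0,"rx": 0,"ry": 0,"rz": 0,"gripper": 1},
  ],
)

```text
t: 14.78
eef_pos: [0.566, 0.1581, 0.0598]
ee_rot: [-3.141, -0.0, 2.947]
force: [1.0, -2.2, 2.0]
width: 0.0007
gripper_force: 1.2
```

jog_arm(
  targets=[
    {"dx": 0,"dy": 3,"dz": 0,"rx": 0,"ry": 0,"rz": 0,"gripper": 1},
    {"dx": 0,"dy": 6,"dz": 0,"rx": 0,"ry": 0,"rz": 0,"gripper": 1},
    {"dx": 0,"dy": 9,"dz": 0,"rx": 0,"ry": 0,"rz": 0,"gripper": 1},
    {"dx": 0,"dy": 12,"dz": 0,"rx": 0,"ry": 0,"rz": 0,"gripper": 1},
    {"dx": 0,"dy": 15,"dz": 0,"rx": 0,"ry": 0,"rz": 0,"gripper": 1},
    {"dx": 0,"dy": 17,"dz": 0,"rx": 0,"ry": 0,"rz": 0,"gripper": 1},
    {"dx": 0,"dy": 17,"dz": 0,"rx": 0,"ry": 0,"rz": 0,"gripper": 1},
    {"dx": 0,"dy": 17,"dz": 0,"rx": 0,"ry": 0,"rz": 0,"gripper": 1},
  ],
)

```text
t: 15.45
eef_pos: [0.5685, 0.1712, 0.0598]
ee_rot: [-3.137, -0.001, 2.947]
force: [1.8, -14.3, 3.7]
width: -0.0001
gripper_force: 6.7
```

```bash
python3 -c "
from plan import *
state();mark(12.5)"
```

```text
t 15.45 pos [0.5685 0.1712 0.0598] rot [-3.137e+00 -1.000e-03  2.947e+00] F [  1.8 -14.3   3.7] w -0.0001
gauge rel ring mm [  0.7 267.4]
mark 12.589 peak 226.0 med 109.0 others [0.   0.08 6.24]
```

The force rose to 14 N, so the stop is against the end block. I'll back off along -y, rise and check.

jog_arm(
  targets=[
    {"dx": 0,"dy": -5,"dz": 0,"rx": 0,"ry": 0,"rz": 0,"gripper": 1},
    {"dx": 0,"dy": -15,"dz": 0,"rx": 0,"ry": 0,"rz": 0,"gripper": 1},
    {"dx": 0,"dy": -30,"dz": 0,"rx": 0,"ry": 0,"rz": 0,"gripper": 1},
    {"dx": 0,"dy": -30,"dz": -30,"rx": 0,"ry": 0,"rz": 0,"gripper": 1},
    {"dx": 0,"dy": -30,"dz": -60,"rx": 0,"ry": 0,"rz": 0,"gripper": 1},
    {"dx": 0,"dy": -30,"dz": -90,"rx": 0,"ry": 0,"rz": 0,"gripper": 1},
    {"dx": 20,"dy": -30,"dz": -100,"rx": 0,"ry": 0,"rz": 0,"gripper": 1},
    {"dx": 20,"dy": -30,"dz": -100,"rx": 0,"ry": 0,"rz": 0,"gripper": 1},
  ],
)

```text
t: 16.17
eef_pos: [0.5432, 0.1489, 0.1632]
ee_rot: [3.137, 0.003, 2.947]
force: [-1.0, -0.3, -0.8]
width: 0.0001
gripper_force: 0.0
```

```bash
python3 -c "
from plan import *
state();mark(12.5,'pics/end.png')"
```

```text
t 16.17 pos [0.5432 0.1489 0.1632] rot [3.137e+00 3.000e-03 2.947e+00] F [-1.  -0.3 -0.8] w 0.0001
gauge rel ring mm [-19.8 240.6]
mark 12.589 peak 227.0 med 109.0 others [0.   0.08 6.24]
```

View pics/end.png

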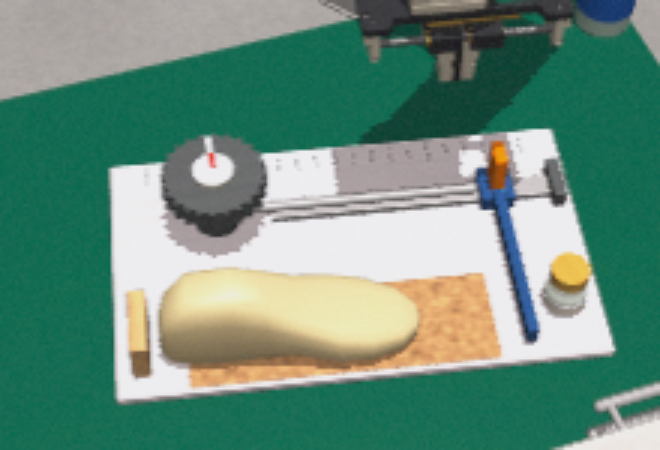

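The stop has moved about 68 mm but the picture still shows a gap before the end block. I'll measure its travel from the toe and push again, harder.

```bash
python3 - <<'E'
from plan import *
G=lambda p:(Rg.T@(p[:2]-C)*1e3).round(1)
s=arm.grab_frame("scene");q=lambda u,v:(u/3+180-.4,v/3+150-.4)
for n,u,v,z in(("fin top",498,147,.08),("arm end left edge top",522,333,.038),("arm end right",538,333,.038),("block L",480,197,.03),("block R",515,197,.03),("endblock",556,165,.05),("toe",419,318,.04)):
    print(n,G(plane(s,q(u,v),z)))
t=arm.grab_frame("top")
cv2.imwrite('pics/endt.png',cv2.resize(t["frame"][150:270,190:345,::-1],None,fx=4,fy=4,interpolation=cv2.INTER_CUBIC))
z=s["z_map"]
for u,v in((556,172),(552,180),(556,190),(560,168)):
    x,y=[int(round(a)) for a in q(u,v)];o,d=ray(s,(x,y));p=o+d*z[y,x];print("eb depth",G(p),p[2].round(3))
E
```

```text
fin top [ -3.3 290.3]
arm end left edge top [193.7 277.9]
arm end right [195.5 292.9]
block L [ 19.4 271.7]
block R [ 23.8 307.4]
endblock [  2.9 352.7]
toe [166.3 183.3]
eb depth [ -2.  356.3] 0.032
eb depth [  9.6 350.5] 0.032
eb depth [ 21.  351.2] 0.031
eb depth [ -2.5 359.2] 0.036
```

jog_arm(
  targets=[
    {"dx": -20,"dy": 0,"dz": 10,"rx": 0,"ry": 0,"rz": 0,"gripper": 1},
    {"dx": -20,"dy": 0,"dz": 40,"rx": 0,"ry": 0,"rz": 0,"gripper": 1},
    {"dx": -20,"dy": 0,"dz": 70,"rx": 0,"ry": 0,"rz": 0,"gripper": 1},
    {"dx": -20,"dy": 0,"dz": 95,"rx": 0,"ry": 0,"rz": 0,"gripper": 1},
    {"dx": -20,"dy": 12,"dz": 95,"rx": 0,"ry": 0,"rz": 0,"gripper": 1},
    {"dx": -20,"dy": 24,"dz": 95,"rx": 0,"ry": 0,"rz": 0,"gripper": 1},
    {"dx": -20,"dy": 30,"dz": 95,"rx": 0,"ry": 0,"rz": 0,"gripper": 1},
    {"dx": -20,"dy": 33,"dz": 95,"rx": 0,"ry": 0,"rz": 0,"gripper": 1},
  ],
)

```text
t: 16.98
eef_pos: [0.5684, 0.1724, 0.0641]
ee_rot: [-3.131, -0.004, 2.948]
force: [8.2, -33.9, -5.8]
width: 0.0004
gripper_force: 14.4
```

jog_arm(
  targets=[
    {"dx": 0,"dy": 1,"dz": 0,"rx": 0,"ry": 0,"rz": 0,"gripper": 1},
    {"dx": 0,"dy": 2,"dz": 0,"rx": 0,"ry": 0,"rz": 0,"gripper": 1},
    {"dx": 0,"dy": 3,"dz": 0,"rx": 0,"ry": 0,"rz": 0,"gripper": 1},
    {"dx": 0,"dy": 4,"dz": 0,"rx": 0,"ry": 0,"rz": 0,"gripper": 1},
    {"dx": 0,"dy": 4,"dz": 0,"rx": 0,"ry": 0,"rz": 0,"gripper": 1},
    {"dx": 0,"dy": 4,"dz": 0,"rx": 0,"ry": 0,"rz": 0,"gripper": 1},
    {"dx": 0,"dy": 4,"dz": 0,"rx": 0,"ry": 0,"rz": 0,"gripper": 1},
    {"dx": 0,"dy": 4,"dz": 0,"rx": 0,"ry": 0,"rz": 0,"gripper": 1},
  ],
)

```text
t: 17.65
eef_pos: [0.5683, 0.1724, 0.0642]
ee_rot: [-3.128, -0.005, 2.946]
force: [7.4, -35.8, -5.3]
width: 0.0003
gripper_force: 15.4
```

```bash
python3 -c "
from plan import *
state();mark(12.5)"
```

```text
t 17.65 pos [0.5683 0.1724 0.0642] rot [-3.128 -0.005  2.946] F [  7.4 -35.8  -5.3] w 0.0003
gauge rel ring mm [  0.3 268.6]
mark 12.589 peak 226.0 med 109.0 others [0.   0.08 6.24]
```

At 36 N it still doesn't move, the load is on the fingertip, and nothing else is in the way. So this is the end of the 80 mm travel. I'll retreat and hand in.

jog_arm(
  targets=[
    {"dx": 0,"dy": -8,"dz": 0,"rx": 0,"ry": 0,"rz": 0,"gripper": 1},
    {"dx": 0,"dy": -20,"dz": 0,"rx": 0,"ry": 0,"rz": 0,"gripper": 1},
    {"dx": 0,"dy": -37,"dz": 0,"rx": 0,"ry": 0,"rz": 0,"gripper": 1},
    {"dx": 0,"dy": -37,"dz": -30,"rx": 0,"ry": 0,"rz": 0,"gripper": 1},
    {"dx": 0,"dy": -37,"dz": -60,"rx": 0,"ry": 0,"rz": 0,"gripper": 1},
    {"dx": 0,"dy": -37,"dz": -90,"rx": 0,"ry": 0,"rz": 0,"gripper": 1},
    {"dx": 20,"dy": -37,"dz": -100,"rx": 0,"ry": 0,"rz": 0,"gripper": 1},
    {"dx": 20,"dy": -37,"dz": -100,"rx": 0,"ry": 0,"rz": 0,"gripper": 1},
  ],
)

```text
t: 18.37
eef_pos: [0.5439, 0.1497, 0.1695]
ee_rot: [3.136, 0.005, 2.948]
force: [-0.6, -0.7, -0.5]
width: 0.0005
gripper_force: 0.0
```

```bash
python3 -c "
from plan import *
state();mark(12.5);print(arm.job_done())"
```

```text
t 18.37 pos [0.5439 0.1497 0.1695] rot [3.136 0.005 2.948] F [-0.6 -0.7 -0.5] w 0.0005
gauge rel ring mm [-19.3 241.6]
mark 12.589 peak 227.0 med 109.0 others [0.   0.08 6.24]
the job is handed in; nothing more can be done
None
```

Job handed in at 18.4 s, no verdict returned: the ring reads 12.59 rad with its mark at the pointer for the second time; the toe stop is at a hard stop that held at 36 N and looks like the end of its travel, though I didn't read the joint directly and a gap of about 30–40 mm to the end block still shows; the last was not touched and the arm is clear.

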